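# Close a loaded grinding cup: lid on, clamp down

### The job

The grinding cup in its bench holder is already loaded with steel balls. Take the loose metal lid by its knob and set it squarely on the cup (do not drop it), then swing the hinged clamp fully down over the lid and let go. Leave the beaker, tub, tube rack and pen where they are.

Things in the scene. Friction and masses are not known exactly. Their poses are not given: they have to be found in the camera images.
- mill: Fixed aluminium holder with the open steel cup. Origin: on the bench under the cup's centre. Base plate 110 mm along own x, from -75 to +135 mm along own y, 12 mm thick. Cup: outer diameter 92 mm, inner 84 mm, rim 75 mm above the bench. The clamp's hinge post, 101 mm high, stands on its own +y side, y = 95 to 125 mm.
- cup_rim (a point): Centre of the cup's mouth at rim height (75 mm above the bench); the seat of the lid. Axes as mill.
- clamp_hinge (a point): Middle of the clamp's hinge axis, 100 mm from the cup's axis towards the holder's +y, 89 mm above the bench. The hinge axis is level, along the holder's x. Axes as mill.
- clamp (a joint): Clamp angle, rad: 0 = fully down on its stop, level across the cup; grows as it swings up; 1.57 = upright, 1.9 = leaning back on its stop. Stiff: stays where left, needs about 3 N at the grip. A slotted steel plate 62 mm wide, 10 mm thick, mid-plane through the hinge axis, reaching 150 mm from it. The slot (36 mm wide, 62 to 135 mm from the hinge) passes round the lid's knob.
- clamp_grip (a point): Middle of the clamp's black grip (26 mm wide, 14 mm thick, from 148 to 200 mm from the hinge), 174 mm from the hinge axis. Own x along the hinge axis; own -y from the hinge to the grip's end; own z is the face on top when the clamp is down (turned away from the cup when up). When down, the plate's underside is 1 mm above the seated lid's flange.
- lid: Loose round aluminium lid, about 0.25 kg, lying right way up on the bench. Origin: centre of its underside, z up. From below: a boss 6 mm high (68 mm diameter at the bottom, 76 mm at the top) that goes inside the cup; a flange 100 mm in diameter from 6 to 14 mm that rests on the rim; a knob 24 mm in diameter from 14 to 44 mm.
- lid_seat (a point): Centre of the underside of the lid's flange, 6 mm above the lid's origin; it meets cup_rim when the lid is seated.
- beaker: Bystander: glass beaker, 68 mm diameter, 90 mm high. Origin under its centre.
- tub: Bystander: clear tub with blue lid, 112 x 112 x 65 mm. Origin under its centre.
- rack: Bystander: white block 90 x 70 x 45 mm with four red-capped tubes, 106 mm high in all. Origin under its centre.
- pen: Bystander: blue and black marker pen, 15 x 115 x 15 mm, lying along its own y. Origin under the middle of its 100 mm barrel.
Things that resemble listed ones, but are neither listed nor needed, are in the scene too. What is meant by the lid is not red or yellow, and is the smaller of those in its own colour.

How it is judged:
By the outcome, as a careful person would: the job done as asked, in the order asked, and still so for the second after the job is handed in, with the robot touching nothing.
It also fails if it takes over 59 s, if anything falls off the work surface, if the arm or the gripper's body presses on something with over 40 N, if the wrist force passes 120 N, or if a joint passes its speed limit or range.

### The arm

A 7-joint arm with a two-finger parallel gripper is mounted at the origin on the work surface. World frame = base frame: x ahead of the robot, y to its left, z up, the work surface at z = 0. Lengths are in m, angles in rad, forces in N, time in s.
With the tool pointing down it reaches from about 0.35 to 0.9 m from the base axis. Payload 7.2 kg.
Tool frame: the origin (TCP) lies midway between the tips of the shut fingers; the grasp point (between the pads) lies 19 mm behind it (bot.tcp_to_grasp is the distance from the TCP to the grasp point, in m); z points along the fingers, y is the line along which they close (so a half turn about z gives the same grasp; the last joint's range is limited). The gripper opens to 85 mm and grips with 20 to 120 N. Pads are 22 mm wide; open, the fingers measure 114 mm over their backs; the gripper's body (76 mm by 85 mm) begins 54 mm behind the grasp point. The pads swing forward as they close: fully open they stand 13 mm farther back than shut.
Start: joints at [-1.195, 0.411, -0.013, 1.596, 0.006, 1.134, -0.082], TCP at [0.268, 0.564, 0.231] pointing down, gripper open.
Joint ranges: [-2.95, 2.95], [-0.29, 1.99], [-1.47, 1.44], [0.14, 2.54], [-1.03, 4.17], [0.13, 1.85], [-2.86, 2.86]. Speed limits (rad/s): [2.39, 2.39, 3.01, 3.01, 3.14, 3.14, 3.14].

### API

Orientations are given as a unit quaternion [x, y, z, w].
In Python, from bench import status, capture, bot, models gives the robot as it stands. The module is installed in compiled form; this text tells all that it offers.
- The arm moves only by the tool play_rows, never from a script. Its arguments are lists of equal length, an entry for each row: "gripper": the gripper command: -1 is fully open, 1 is shut, values between are in proportion; "xyz": the shift along the tool's x, y, z in cm, a list of three; "turn": the turn about the tool's z in degrees. In form: {"gripper": [gripper, ...], "xyz": [[x, y, z], ...], "turn": [turn, ...]}. A call has 1 to 8 rows; each row shifts and turns the commanded pose from where the row before left it, along the tool's axes as they then stand; what a row does not reach is not made up. A row lasts 1/12 s, in which the tool goes at most 41.7 mm and 7.16 degrees, less where a joint would pass 70% of its speed; a pose out of reach is approached as far as the arm can. A call with a gripper value outside its range is refused whole. The fingers move at their own pace and stop on an object; "grip_force" is the grip in N (left out, the last holds). Time passes only in rows, so rows that do not move let the fingers close. It gives the time, the measured TCP pose, the force, the opening and the grip force at its end, in the units of the state.
- status.state(): the state, without advancing time (a new reading comes with each control period).
- capture(name): name is "scene" or "top"; returns a dict with "color" (384x512x3 uint8, blue, green, red), "depth" (384x512 float32, m along the optical axis (not along the pixel's ray), 0 where there is no reading), "mtx" (3x3 intrinsics, pixels), "T" (4x4, takes a point from camera to world coordinates). Camera axes: x right, y up, looking along -z (the intrinsics and any distortion apply to the point x, -y, -z); pixel columns grow to the right and rows downward; lengths in m; the calibration is good to about 2 mm. A picture is of the moment at which its call begins.
- bot.job_done(): hands the job in; it is judged then, once.
Trained networks look in a picture, given as the dict that the camera call returned (one of the last four; its "shot" number tells which), for a name from the list of things; names that differ only in an ending like _2 or _b are one class to them, and where a whole thing is asked for, a point or a joint stands for the part that bears it (a point fixed in the world has none). Each returns a list of dicts, best first, with "p" (0 to 1); they miss things now and then, are a little off and sometimes report something else, mostly with a low value. They report only what shows in the picture. A call takes as long as a camera call. They do not tell look-alikes from the thing itself.
- models.find_in(target, picture): "at" ([x, y, z] in m, in world coordinates, good to about 4 mm: the middle of the surface that is visible of it).
- models.spot_point(target, picture): "at" ([x, y, z] in m, in world coordinates, good to about 4 mm: a listed point, or the origin of a listed thing).
The state is a dict: "t": time; "qpos": joint angles; "dq": joint speeds; "joint_torque": joint torques, N m; "eef_pos": TCP position; "orientation": TCP orientation; "wrist_force": force on the tool from outside, world axes, zero at the start; "wrist_torque": the same for the moment, N m; "grip_width": finger opening in m; "gripper_force": force on a finger pad.
Only numpy, scipy, OpenCV 4.12 (cv2) and the standard library are available. Lean on these libraries where they do the work, as an engineer would, in place of code of your own. Each camera call takes 0.05 s, during which the arm holds its last target. There are 200 camera calls.

## Working session

There is one attempt and no reset: what is moved stays moved. The work goes in short steps, Python scripts to look and compute and a tool call to move; the robot and the scene stay as the last step left them, time stands still between calls to the robot, and variables do not carry over. Pictures are saved under pics/ and viewed, at most 10 in all, crops included, and the job is handed in when it is done.

Besides the shell and the picture viewer there is one more tool, called after ">>>" in YAML: its name, and indented under it one key for each argument. play_rows: Moves the arm, as the interface text tells. Its arguments: {"type":"object","properties":{"gripper":{"type":"array","items":{"type":"number"}},"xyz":{"type":"array","items":{"type":"array","items":{"type":"number"}}},"turn":{"type":"array","items":{"type":"number"}},"grip_force":{"type":"number"}},"required":["gripper","xyz","turn"]}

```bash
mkdir -p pics
cat > h.py <<'E'
import numpy as np, cv2
from bench import status, capture, bot, models
def world(p,u,v):
    d=p["depth"][int(v),int(u)]; K=p["mtx"]
    x=(u-K[0,2])/K[0,0]*d; y=(v-K[1,2])/K[1,1]*d
    return (p["T"]@[x,-y,-d,1])[:3]
def pix(p,X):
    c=np.linalg.inv(p["T"])@[*X,1]; K=p["mtx"]
    return np.array([K[0,2]+K[0,0]*c[0]/-c[2],K[1,2]+K[1,1]*-c[1]/-c[2]])
E
python3 - <<'E'
from h import *
np.set_printoptions(precision=3,suppress=True)
s=status.state(); print(s)
ims=[]
for n in("scene","top"):
    p=capture(n); ims.append(p["color"]); print(n,p["T"][:3,3])
    for t in("lid","lid_seat","cup_rim","clamp_hinge","clamp_grip","mill","beaker","tub","rack","pen"):
        print(t,[(round(r["p"],2),np.round(r["at"],3),pix(p,r["at"]).round()) for r in models.spot_point(t,p)[:4]])
    cv2.imwrite(f"pics/{n}0.png",cv2.resize(p["color"],(800,600)))
E
```

```text
{'t': 0.0, 'qpos': array([-1.195,  0.412, -0.013,  1.597,  0.006,  1.134, -0.082]), 'dq': array([ 0.002, -0.001,  0.001,  0.   , -0.001,  0.   , -0.   ]), 'joint_torque': array([ -0.001, -60.063,   0.682, -29.942,   0.014,   0.01 ,   0.   ]), 'eef_pos': array([0.268, 0.564, 0.23 ]), 'orientation': array([ 0.22 ,  0.975, -0.001, -0.   ]), 'wrist_force': array([ 0.602, -0.198, -0.596]), 'wrist_torque': array([-0.003,  0.001, -0.006]), 'gripper_force': 0.0, 'grip_width': 0.08532687747277137}
scene [1.138 0.636 0.896]
lid [(0.72, array([ 0.381, -0.464, -0.004]), array([188., 137.])), (0.72, array([ 0.648, -0.223, -0.002]), array([168., 209.])), (0.6, array([ 0.51 , -0.174, -0.003]), array([216., 193.]))]
lid_seat [(0.95, array([ 0.645, -0.22 ,  0.002]), array([169., 208.])), (0.91, array([ 0.508, -0.175,  0.002]), array([216., 192.])), (0.88, array([ 0.381, -0.467,  0.009]), array([187., 133.]))]
cup_rim [(0.79, array([0.515, 0.071, 0.079]), array([277., 215.]))]
clamp_hinge [(0.77, array([0.554, 0.164, 0.091]), array([295., 238.]))]
clamp_grip [(0.59, array([0.559, 0.173, 0.262]), array
[... 797 characters left out ...]
 0.007]), array([311., 143.])), (0.55, array([ 0.195, -0.336,  0.006]), array([358., 297.]))]
cup_rim [(0.78, array([0.513, 0.073, 0.076]), array([213., 182.]))]
clamp_hinge [(0.74, array([0.551, 0.164, 0.089]), array([180., 168.]))]
clamp_grip [(0.58, array([0.56 , 0.174, 0.26 ]), array([163., 145.]))]
mill [(0.58, array([0.516, 0.071, 0.   ]), array([216., 187.]))]
beaker [(0.76, array([0.646, 0.387, 0.002]), array([113., 145.]))]
tub [(0.86, array([ 0.755, -0.067, -0.003]), array([261., 112.]))]
rack [(0.58, array([ 0.596, -0.457,  0.003]), array([390., 160.])), (0.52, array([ 0.76 , -0.067, -0.003]), array([262., 111.]))]
pen [(0.54, array([ 0.376, -0.1  , -0.003]), array([274., 233.]))]
```

View pics/scene0.png

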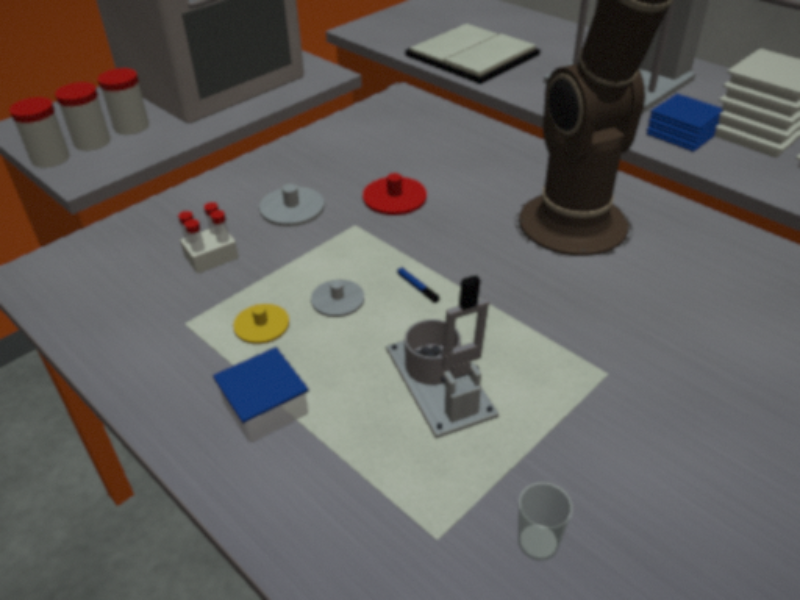

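View pics/top0.png

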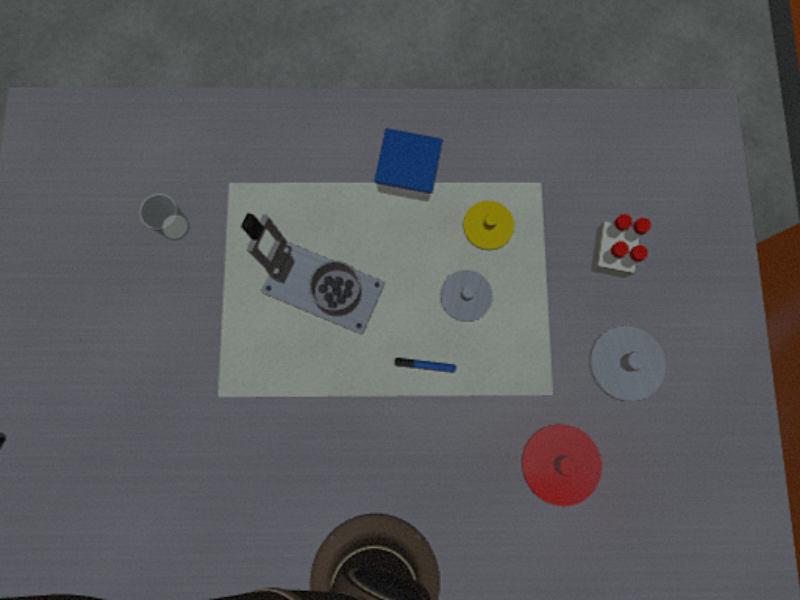

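The lid could be any of these, in the 800x600 top view: small grey (466,295), large grey (628,362), yellow (488,225) or red (562,465). The description picks the small grey one at about (0.508,-0.174). The clamp stands roughly upright, leaning back a little. Next I'll refine positions from depth and check the choice in a crop.

```bash
cat >> h.py <<'E'
np.set_printoptions(precision=4,suppress=True)
def cloud(p):
    v,u=np.mgrid[0:384,0:512]; d=p["depth"]; K=p["mtx"]
    P=np.stack([(u-K[0,2])/K[0,0]*d,-(v-K[1,2])/K[1,1]*d,-d,np.ones_like(d)],-1)@p["T"].T
    P=P[...,:3]; P[d==0]=np.nan; return P
def sel(P,c,r,z0,z1):
    Q=P.reshape(-1,3); return Q[(np.hypot(*(Q[:,:2]-c).T)<r)&(Q[:,2]>z0)&(Q[:,2]<z1)]
def circ(Q):
    A=np.c_[2*Q[:,:2],np.ones(len(Q))]; s=np.linalg.lstsq(A,(Q[:,:2]**2).sum(1),rcond=None)[0]
    return s[:2],np.sqrt(s[2]+s[:2]@s[:2])
E
python3 - <<'E'
from h import *
L=np.array([.508,-.174]);C=np.array([.514,.072])
for n in("top","scene"):
    p=capture(n);P=cloud(p); print(n)
    k=sel(P,L,.03,.036,.055); print("knob",len(k),k.mean(0),(k.min(0)+k.max(0))/2)
    for c in (L,[.375,-.467]):
        f=sel(P,np.array(c),.09,.008,.022); print("flange",len(f),f.mean(0),np.ptp(f,axis=0),(f.min(0)+f.max(0))/2)
    r=sel(P,C,.056,.068,.082); print("rim",len(r),r.mean(0),circ(r))
    g=sel(P,np.array([.56,.173]),.05,.24,.31); print("grip",len(g),g.mean(0),g.min(0),g.max(0))
    for z in(.12,.15,.18,.21,.24,.27):
        g=sel(P,np.array([.555,.168]),.06,z,z+.03); 
        if len(g)>2: print(z,len(g),g.mean(0),np.ptp(g,axis=0))
    if n=="top": cv2.imwrite("pics/crop.png",cv2.resize(p["color"][120:270,140:440],(800,400),interpolation=cv2.INTER_CUBIC))
E
```

```text
top
knob 55 [ 0.5061 -0.1726  0.0431] [ 0.5066 -0.173   0.0425]
flange 803 [ 0.5056 -0.1726  0.0137] [0.0973 0.0989 0.0125] [ 0.5064 -0.1738  0.0145]
flange 1529 [ 0.3749 -0.4658  0.0188] [0.1366 0.1395 0.0139] [ 0.3759 -0.4682  0.0151]
rim 173 [0.5125 0.0711 0.0738] (array([0.5123, 0.0709]), np.float64(0.04367679291377998))
grip 160 [0.5554 0.1748 0.2716] [0.5352 0.1622 0.2402] [0.578  0.1866 0.291 ]
0.12 118 [0.5508 0.1642 0.1374] [0.0551 0.0309 0.0295]
0.15 79 [0.5529 0.1662 0.1602] [0.0558 0.0299 0.0296]
0.18 60 [0.5541 0.1681 0.1948] [0.0567 0.0307 0.0289]
0.21 130 [0.5534 0.1726 0.2303] [0.0582 0.0326 0.0296]
0.24 68 [0.5539 0.1723 0.255 ] [0.0428 0.0221 0.0289]
0.27 92 [0.5564 0.1767 0.2839] [0.0248 0.0188 0.0203]
scene
knob 50 [ 0.5131 -0.1721  0.0431] [ 0.5112 -0.1729  0.0422]
flange 575 [ 0.5166 -0.1682  0.0143] [0.1007 0.1011 0.0136] [ 0.5123 -0.1735  0.0151]
flange 580 [ 0.3909 -0.4577  0.0188] [0.1515 0.1437 0.0136] [ 0.3765 -0.47    0.0152]
rim 193 [0.5234 0.0645 0.0735] (array([0.5181, 0.071 ]), np.float64(0.043857432487901714))
grip 255 [0.5663 0.1797 0.2681] [0.5391 0.1647 0.2403] [0.5874 0.1887 0.2919]
0.12 225 [0.5612 0.1689 0.1361] [0.0589 0.0339 0.0299]
0.15 149 [0.5616 0.1699 0.1617] [0.0573 0.033  0.0297]
0.18 127 [0.5624 0.173  0.195 ] [0.0593 0.0323 0.0295]
0.21 220 [0.5644 0.1755 0.229 ] [0.0602 0.0334 0.0295]
0.24 130 [0.5665 0.1794 0.2547] [0.0483 0.0224 0.0295]
0.27 125 [0.566  0.18   0.2821] [0.0252 0.0211 0.0218]
```

View pics/crop.png

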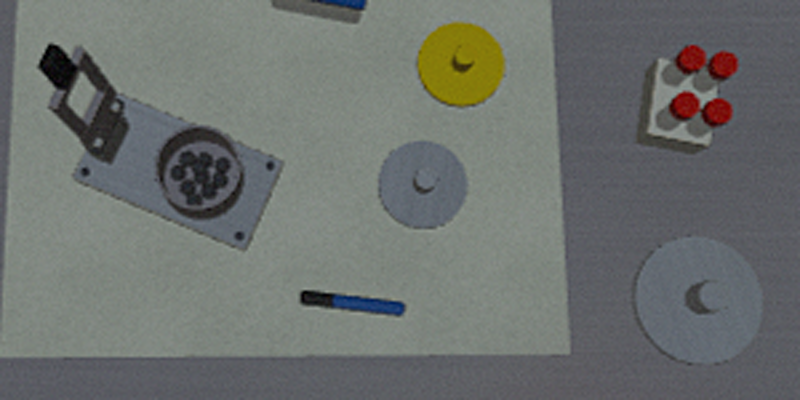

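The crop confirms the small grey lid at crop pixel (423,184): 100 mm flange against about 137 mm for the big one. Both cameras give a lid→cup offset of (0.006, 0.2446). First move: turn so tool y lies along the mill's x, then travel over.

>>> play_rows:
  gripper: [-1,-1,-1,-1,-1,-1,-1,-1]
  xyz:
    - [0,0,0]
    - [0,0,0]
    - [0,0,0]
    - [0,0,0]
    - [0,0,0]
    - [0,0,0]
    - [0,0,0]
    - [0,0,0]
  turn: [7,7,7,7,7,7,7,7]
  grip_force: 40

```text
t: 1.87
eef_pos: [0.2683, 0.5645, 0.2313]
orientation: [0.655, 0.756, 0.0, -0.0]
wrist_force: [0.2, -0.6, 0.5]
grip_width: 0.0851
gripper_force: 0.0
```

>>> play_rows:
  gripper: [-1,-1,-1,-1,-1,-1,-1,-1]
  xyz:
    - [0,0,0]
    - [0,0,0]
    - [0,0,0]
    - [0,0,0]
    - [0,0,0]
    - [-1,0.86,0]
    - [-2,1.73,0]
    - [-2.4,2.07,0]
  turn: [7,7,7,7,3.2,0,0,0]

```text
t: 2.53
eef_pos: [0.29, 0.4963, 0.2308]
orientation: [0.831, 0.557, -0.0, 0.0]
wrist_force: [0.9, -0.2, 0.5]
grip_width: 0.0854
gripper_force: 0.0
```

>>> play_rows:
  gripper: [-1,-1,-1,-1,-1,-1,-1,-1]
  xyz:
    - [-2.4,2.07,0]
    - [-2.4,2.07,0]
    - [-2.4,2.07,0]
    - [-2.4,2.07,0]
    - [-2.4,2.07,0]
    - [-2.4,2.07,0]
    - [-2.4,2.07,0]
    - [-2.4,2.07,0]
  turn: [0,0,0,0,0,0,0,0]

```text
t: 3.2
eef_pos: [0.3697, 0.2532, 0.2314]
orientation: [0.831, 0.556, 0.0, -0.0]
wrist_force: [0.9, -0.3, -0.7]
grip_width: 0.0853
gripper_force: 0.0
```

>>> play_rows:
  gripper: [-1,-1,-1,-1,-1,-1,-1,-1]
  xyz:
    - [-2.4,2.07,0.5]
    - [-2.4,2.07,1]
    - [-2.4,2.07,1.5]
    - [-2.4,2.07,2]
    - [-2.4,2.07,2]
    - [-2.4,2.07,2]
    - [-2.4,2.07,1]
    - [-2.4,2.07,0]
  turn: [0,0,0,0,0,0,0,0]

```text
t: 3.87
eef_pos: [0.4467, 0.0126, 0.1294]
orientation: [0.831, 0.556, -0.002, -0.001]
wrist_force: [0.0, -0.0, 0.5]
grip_width: 0.0854
gripper_force: 0.0
```

>>> play_rows:
  gripper: [-1,-1,-1,-1,-1,-1,-1,-1]
  xyz:
    - [-2.4,2.1,0]
    - [-2.4,2.1,0]
    - [-2.4,2.1,0]
    - [-2.4,2.1,0]
    - [-2.4,2.1,0]
    - [-1.8,1.6,0]
    - [-1,0.8,0]
    - [0,0,0]
  turn: [0,0,0,0,0,0,0,0]

```text
t: 4.53
eef_pos: [0.5102, -0.1756, 0.1316]
orientation: [0.833, 0.554, -0.0, 0.001]
wrist_force: [-0.0, 0.2, -0.3]
grip_width: 0.0856
gripper_force: 0.0
```

>>> play_rows:
  gripper: [-1,-1,-1,-1]
  xyz:
    - [0,0,2]
    - [0,0,2]
    - [0,0,1]
    - [0,0,0]
  turn: [0,0,0,0]

```text
t: 4.87
eef_pos: [0.5087, -0.1703, 0.0794]
orientation: [0.832, 0.555, -0.001, -0.002]
wrist_force: [-0.6, -0.6, -0.2]
grip_width: 0.0852
gripper_force: 0.0
```

Run:
```python
from h import *
s=status.state(); print(s["eef_pos"],s["orientation"])
p=capture("scene"); 
u,v=pix(p,[.509,-.173,.05]).astype(int)
cv2.imwrite("pics/near.png",cv2.resize(p["color"][v-75:v+60,u-90:u+90],(800,600),interpolation=cv2.INTER_CUBIC))
```

```text
[ 0.5087 -0.1703  0.0794] [ 0.8316  0.5554 -0.0013 -0.0016]
```

View pics/near.png

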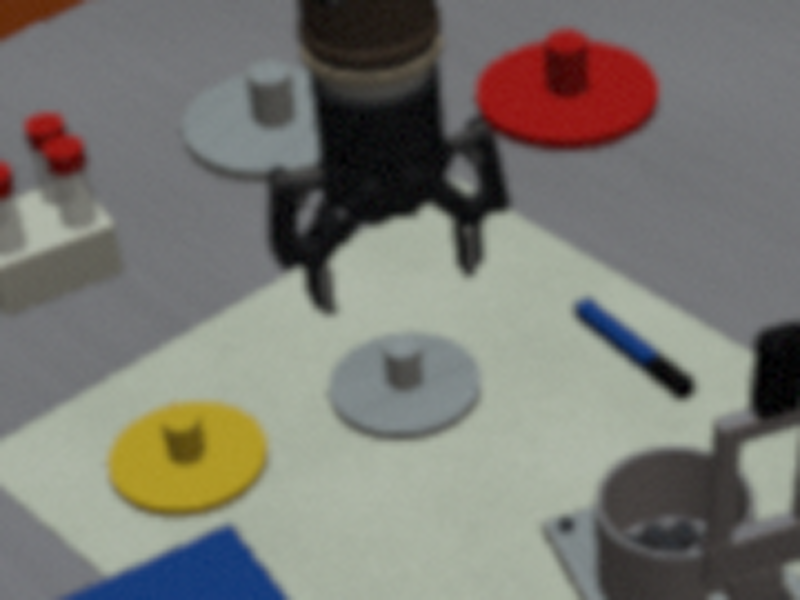

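The open fingers, at about (325,300) and (470,265), straddle the knob at (404,362). Descending and gripping.

>>> play_rows:
  gripper: [-1,-1,-1,-1,-1,-1]
  xyz:
    - [0,0,1.5]
    - [0,0,1.5]
    - [0,0,1.5]
    - [0,0,1]
    - [0,0,0.4]
    - [0,0,0]
  turn: [0,0,0,0,0,0]

```text
t: 5.42
eef_pos: [0.5105, -0.1712, 0.0222]
orientation: [0.832, 0.555, -0.0, -0.0]
wrist_force: [-0.1, 0.4, 0.1]
grip_width: 0.0853
gripper_force: 0.0
```

>>> play_rows:
  gripper: [0,0.3,0.5,0.7,1,1,1,1]
  xyz:
    - [0,0,0]
    - [0,0,0]
    - [0,0,0]
    - [0,0,0]
    - [0,0,0]
    - [0,0,0]
    - [0,0,0]
    - [0,0,0]
  turn: [0,0,0,0,0,0,0,0]

```text
t: 6.08
eef_pos: [0.5108, -0.1714, 0.0228]
orientation: [0.832, 0.555, 0.0, -0.0]
wrist_force: [-0.4, 1.0, 6.1]
grip_width: 0.023
gripper_force: 38.9
```

>>> play_rows:
  gripper: [1,1,1,1,1,1,1,1]
  xyz:
    - [0,0,-0.5]
    - [0,0,-1]
    - [0,0,-2]
    - [0,0,-2]
    - [0,0,-2]
    - [0,0,-2]
    - [0,0,-1]
    - [0,0,0]
  turn: [0,0,0,0,0,0,0,0]

```text
t: 6.75
eef_pos: [0.512, -0.1719, 0.1298]
orientation: [0.832, 0.555, 0.002, 0.001]
wrist_force: [0.9, -0.7, -1.3]
grip_width: 0.0222
gripper_force: 39.4
```

Run:
```python
from h import *
for n in("scene","top"):
    p=capture(n);P=cloud(p); s=status.state(); e=s["eef_pos"]; print(e,s["wrist_force"],s["grip_width"])
    f=sel(P,e[:2],.075,.095,.128); print(n,"flange",len(f),f.mean(0),np.ptp(f,axis=0),(f.min(0)+f.max(0))/2)
    for z in range(90,140,5):
        g=sel(P,e[:2],.075,z/1e3,z/1e3+.005); 
        if len(g): print(z,len(g),end="; ")
    print([(r["p"],r["at"]) for r in models.spot_point("lid_seat",p)])
```

```text
[ 0.5113 -0.1714  0.1282] [-0.2243  0.8567 -1.8029] 0.02251372359651867
scene flange 526 [ 0.524  -0.1634  0.1211] [0.1015 0.0995 0.0152] [ 0.5138 -0.1746  0.1198]
110 11; 115 118; 120 387; 125 11; 130 18; 135 23; [(0.98, [0.3758, -0.4682, 0.0099]), (0.95, [0.1996, -0.3329, 0.0094]), (0.91, [0.6425, -0.2229, 0.0061]), (0.69, [0.51, -0.1762, 0.1087])]
[ 0.5102 -0.171   0.1266] [ 0.6539 -0.3221 -1.9773] 0.02248226958652565<stdin>:4: RuntimeWarning: Mean of empty slice.
  ret = um.true_divide(
Traceback (most recent call last):
ValueError: zero-size array to reduction operation maximum which has no identity
```

>>> play_rows:
  gripper: [1,1,1,1,1,1,1,1]
  xyz:
    - [1,-0.4,0]
    - [2,-0.8,0]
    - [3,-1.2,0]
    - [3,-1.2,0]
    - [3,-1.2,0]
    - [3,-1.2,0]
    - [3,-1.2,0]
    - [2,-0.8,0]
  turn: [0,0,0,0,0,0,0,0]

```text
t: 7.57
eef_pos: [0.5126, 0.0483, 0.1261]
orientation: [0.831, 0.556, -0.001, -0.001]
wrist_force: [0.5, 0.1, -1.7]
grip_width: 0.0226
gripper_force: 39.4
```

>>> play_rows:
  gripper: [1,1,1,1]
  xyz:
    - [2,-0.8,0]
    - [0.8,-0.3,0]
    - [0,0,0]
    - [0,0,0]
  turn: [0,0,0,0]

```text
t: 7.9
eef_pos: [0.5139, 0.0737, 0.1267]
orientation: [0.832, 0.555, -0.001, 0.0]
wrist_force: [-0.8, -0.7, -2.7]
grip_width: 0.0226
gripper_force: 39.4
```

Run:
```python
from h import *
p=capture("scene");P=cloud(p); s=status.state(); e=s["eef_pos"]; print(e,s["orientation"],s["wrist_force"],s["grip_width"])
f=sel(P,[.518,.071],.06,.112,.126); print("flange",len(f),f.mean(0),np.ptp(f,axis=0),(f.min(0)+f.max(0))/2)
c=f.mean(0); print(np.linalg.svd(f-c)[2][2] if len(f)>9 else 0)
r=sel(P,[.518,.071],.056,.066,.08); print("rim",len(r),circ(r))
u,v=pix(p,[.518,.071,.1]).astype(int)
cv2.imwrite("pics/over.png",cv2.resize(p["color"][v-75:v+60,u-90:u+90],(800,600),interpolation=cv2.INTER_CUBIC))
```

```text
[0.5141 0.0727 0.1269] [ 0.8323  0.5543 -0.0006  0.0002] [-0.5399 -0.3626 -2.9173] 0.02269296420592697
flange 531 [0.5326 0.0743 0.118 ] [0.0991 0.1005 0.0135] [0.5162 0.071  0.1188]
[0.0118 0.0126 0.9999]
rim 126 (array([0.5183, 0.0712]), np.float64(0.04374219079525958))
```

View pics/over.png

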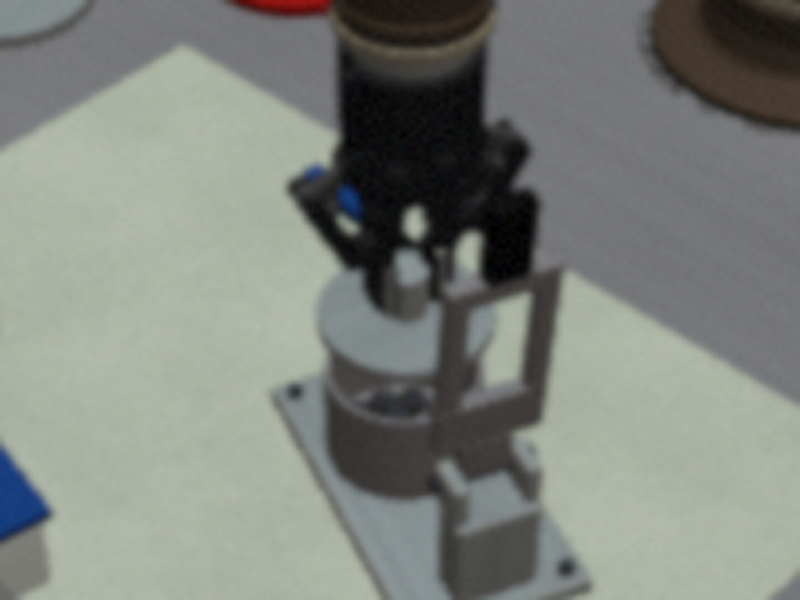

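The lid, centred at about (405,320) in the crop, is level over the cup at about (400,420) and within 2 mm of centre. Lowering it slowly.

>>> play_rows:
  gripper: [1,1,1,1,1,1]
  xyz:
    - [0,0.1,0.5]
    - [0,0,0.8]
    - [0,0,0.8]
    - [0,0,0.6]
    - [0,0,0.3]
    - [0,0,0]
  turn: [0,0,0,0,0,0]

```text
t: 8.45
eef_pos: [0.5147, 0.0732, 0.0962]
orientation: [0.832, 0.554, -0.001, -0.0]
wrist_force: [0.4, -0.8, -0.9]
grip_width: 0.0221
gripper_force: 39.4
```

>>> play_rows:
  gripper: [1,1,1,1]
  xyz:
    - [0,0,0.2]
    - [0,0,0.1]
    - [0,0,0.1]
    - [0,0,0]
  turn: [0,0,0,0]

```text
t: 8.78
eef_pos: [0.5154, 0.0737, 0.0933]
orientation: [0.832, 0.555, 0.0, 0.0]
wrist_force: [-0.5, 1.1, -2.0]
grip_width: 0.0223
gripper_force: 39.4
```

>>> play_rows:
  gripper: [1,1,1]
  xyz:
    - [0,0,0.1]
    - [0,0,0.1]
    - [0,0,0]
  turn: [0,0,0]

```text
t: 9.03
eef_pos: [0.5155, 0.0738, 0.0918]
orientation: [0.832, 0.555, 0.0, -0.0]
wrist_force: [-1.4, 0.4, 3.7]
grip_width: 0.0224
gripper_force: 40.1
```

Run:
```python
from h import *
p=capture("scene");P=cloud(p); s=status.state(); print(s["eef_pos"],s["wrist_force"])
f=sel(P,[.518,.071],.06,.078,.09); print("flange",len(f),np.median(f,0),np.ptp(f,axis=0),(f.min(0)+f.max(0))/2,np.linalg.svd(f-f.mean(0))[2][2])
```

```text
[0.5155 0.0738 0.0918] [-1.7953 -0.5851  4.4926]
flange 509 [0.5383 0.0794 0.0832] [0.1011 0.0984 0.0116] [0.5181 0.0694 0.0839] [0.0081 0.0025 1.    ]
```

The lid is seated: flange top at 0.083, level, centred within 2 mm. Releasing it and rising.

>>> play_rows:
  gripper: [0.3,0,-0.5,-1,-1,-1,-1]
  xyz:
    - [0,0,0]
    - [0,0,0]
    - [0,0,0]
    - [0,0,0]
    - [0,0,0]
    - [0,0,-1]
    - [0,0,-2]
  turn: [0,0,0,0,0,0,0]

```text
t: 9.67
eef_pos: [0.5139, 0.0733, 0.1203]
orientation: [0.832, 0.555, -0.002, -0.0]
wrist_force: [-0.4, 0.7, 0.2]
grip_width: 0.0854
gripper_force: 0.0
```

>>> play_rows:
  gripper: [-1,-1,-1,-1,-1,-1,-1,-1]
  xyz:
    - [0,0,-3]
    - [0,0,-3]
    - [0,0,-3]
    - [0,0,-3]
    - [0,0,-3]
    - [0,0,-3]
    - [0,0,-3]
    - [0,0,0]
  turn: [0,0,0,0,0,0,0,0]

```text
t: 10.33
eef_pos: [0.5176, 0.0732, 0.3376]
orientation: [0.832, 0.554, 0.004, 0.001]
wrist_force: [0.3, 0.0, 0.6]
grip_width: 0.0854
gripper_force: 0.0
```

Run:
```python
from h import *
for n in("scene","top"):
    p=capture(n);P=cloud(p); s=status.state(); print(s["eef_pos"],s["wrist_force"],s["qpos"])
    f=sel(P,[.516,.071],.06,.078,.09)
    if len(f)>9: print("flange",len(f),np.ptp(f,axis=0),(f.min(0)+f.max(0))/2,np.linalg.svd(f-f.mean(0))[2][2])
    g=sel(P,[.56,.173],.05,.25,.31); print("grip",g.mean(0),g.max(0))
    print([(r["p"],np.array(r["at"])) for r in models.spot_point("clamp_grip",p)])
```

```text
[0.5167 0.0734 0.3348] [-0.3009 -0.34    0.0116] [-0.8172  0.1628  0.6822  1.7305 -0.1086  1.28   -0.5063]
flange 632 [0.1008 0.0985 0.0114] [0.5186 0.0683 0.0838] [-0.005   0.0039 -1.    ]
grip [0.5663 0.18   0.2732] [0.5766 0.1884 0.2905]
[(0.63, array([0.5613, 0.173 , 0.2596]))]
[0.5151 0.0735 0.3314] [0.2751 0.1348 0.28  ] [-0.8168  0.1659  0.6811  1.7353 -0.1093  1.2783 -0.5058]
flange 482 [0.0972 0.0537 0.0107] [0.5126 0.0496 0.0836] [-0.0046  0.0083  1.    ]<stdin>:6: RuntimeWarning: Mean of empty slice.
  ret = um.true_divide(
Traceback (most recent call last):
ValueError: zero-size array to reduction operation maximum which has no identity
```

>>> play_rows:
  gripper: [-1,-1,-1,-1,-1,-1,-1,-1]
  xyz:
    - [2,0.1,0]
    - [3,0,0]
    - [3,0,0]
    - [2,0,0]
    - [1.1,0,0]
    - [0,0,1]
    - [0,0,1]
    - [0,0,0]
  turn: [0,0,0,0,0,0,0,0]

```text
t: 11.15
eef_pos: [0.5574, 0.1735, 0.3083]
orientation: [0.833, 0.554, -0.002, -0.0]
wrist_force: [0.2, -0.2, -0.0]
grip_width: 0.0852
gripper_force: 0.0
```

Run:
```python
from h import *
p=capture("scene"); s=status.state(); print(s["eef_pos"],s["orientation"],s["qpos"])
u,v=pix(p,[.56,.175,.28]).astype(int)
cv2.imwrite("pics/grip.png",cv2.resize(p["color"][v-75:v+60,u-90:u+90],(800,600),interpolation=cv2.INTER_CUBIC))
```

```text
[0.5579 0.1735 0.3096] [ 0.8327  0.5536 -0.0017 -0.0001] [-0.8653  0.3177  0.6344  1.6188 -0.194   1.2725 -0.5942]
```

View pics/grip.png

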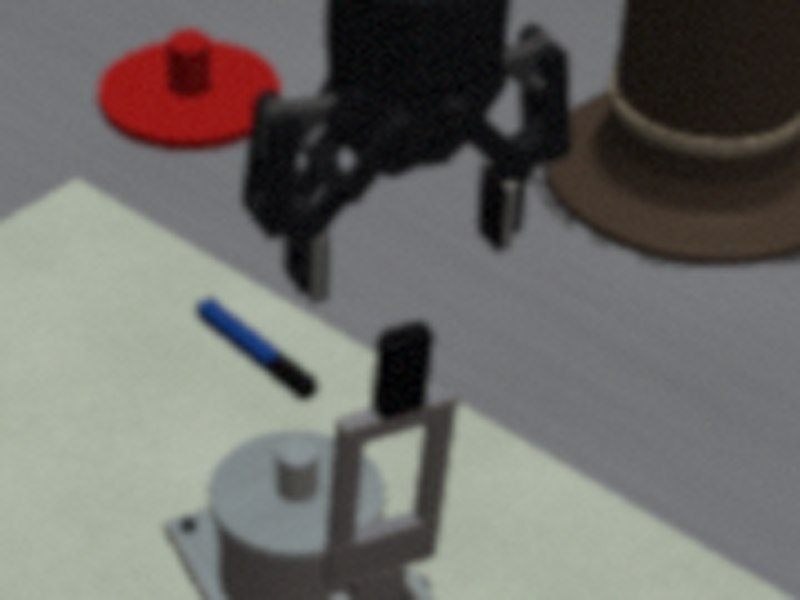

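The lid is seated at (298,490). The fingertips at (310,295) and (500,245) are centred above the black grip at (405,365). Descending to grip it.

>>> play_rows:
  gripper: [-1,-1,-1,-1,-1,-1]
  xyz:
    - [0,0,1]
    - [0,0,2]
    - [0,0,1.5]
    - [0,0,1]
    - [0,0,0.4]
    - [0,0,0]
  turn: [0,0,0,0,0,0]

```text
t: 11.7
eef_pos: [0.5586, 0.1752, 0.2516]
orientation: [0.832, 0.554, -0.001, -0.0]
wrist_force: [0.0, -0.7, 0.2]
grip_width: 0.0854
gripper_force: 0.0
```

>>> play_rows:
  gripper: [0,0.3,0.5,0.7,1,1,1]
  xyz:
    - [0,0,0]
    - [0,0,0]
    - [0,0,0]
    - [0,0,0]
    - [0,0,0]
    - [0,0,0]
    - [0,0,0]
  turn: [0,0,0,0,0,0,0]
  grip_force: 25

```text
t: 12.28
eef_pos: [0.5587, 0.1762, 0.2528]
orientation: [0.832, 0.555, 0.0, -0.001]
wrist_force: [-3.2, 1.6, 5.7]
grip_width: 0.0255
gripper_force: 26.7
```

>>> play_rows:
  gripper: [1,1,1,1,1,1,1,1]
  xyz:
    - [-1.88,0,-0.04]
    - [-1.88,0,0.14]
    - [-1.85,0,0.34]
    - [-1.81,0,0.53]
    - [-1.75,0,0.71]
    - [-1.66,0,0.88]
    - [-1.56,0,1.05]
    - [-1.45,0,1.21]
  turn: [0,0,0,0,0,0,0,0]

```text
t: 12.95
eef_pos: [0.5041, 0.0482, 0.204]
orientation: [0.832, 0.555, -0.0, -0.001]
wrist_force: [-5.5, 3.8, 2.8]
grip_width: 0.0257
gripper_force: 28.3
```

>>> play_rows:
  gripper: [1,1,1,1,1,1,1,1]
  xyz:
    - [-1.32,0,1.35]
    - [-1.17,0,1.48]
    - [-1.01,0,1.59]
    - [-0.84,0,1.68]
    - [-0.66,0,1.76]
    - [-0.48,0,1.83]
    - [-0.29,0,1.86]
    - [-0.1,0,1.5]
  turn: [0,0,0,0,0,0,0,0]

```text
t: 13.62
eef_pos: [0.4805, -0.0071, 0.072]
orientation: [0.833, 0.554, -0.002, -0.001]
wrist_force: [-6.8, 0.3, 2.7]
grip_width: 0.0253
gripper_force: 29.6
```

>>> play_rows:
  gripper: [1,1,1,1]
  xyz:
    - [0,0,0.3]
    - [0,0,0.2]
    - [0,0,0.2]
    - [0,0,0]
  turn: [0,0,0,0]

```text
t: 13.95
eef_pos: [0.4804, -0.0072, 0.0658]
orientation: [0.832, 0.554, -0.002, -0.001]
wrist_force: [-7.6, -3.3, -2.4]
grip_width: 0.0257
gripper_force: 29.1
```

```bash
cat > chk.py <<'E'
from h import *
p=capture("scene"); P=cloud(p); s=status.state(); print(s["eef_pos"],s["wrist_force"],s["qpos"])
xh,yh=np.array([.9225,-.386]),np.array([.386,.9225]); c=np.array([.518,.071])
Q=P.reshape(-1,3); d=Q[:,:2]-c; X=d@xh; Y=d@yh
for a,b in((-.06,-.045),(-.045,-.03),(-.03,-.015),(-.015,0),(0,.015),(.015,.03),(.03,.045),(-.08,-.06),(-.10,-.08)):
    for sx in(-1,1):
        k=(Y>a)&(Y<b)&(X*sx>(.0 if a<-.055 else .02))&(X*sx<(.011 if a<-.055 else .029))&(Q[:,2]>.07)&(Q[:,2]<.115)
        if k.sum(): print((a,b),sx,k.sum(),np.median(Q[k,2]).round(4))
u,v=pix(p,[.5,.05,.09]).astype(int)
import sys
cv2.imwrite(sys.argv[1],cv2.resize(p["color"][v-75:v+60,u-90:u+90],(800,600),interpolation=cv2.INTER_CUBIC))
E
python3 chk.py pics/down1.png
```

```text
[ 0.4804 -0.0072  0.0659] [-7.7524 -3.3621 -1.8441] [-0.5359  0.4434  0.567   2.1234 -0.3753  0.6774 -0.111 ]
(-0.06, -0.045) -1 22 0.1006
(-0.06, -0.045) 1 20 0.1002
(-0.045, -0.03) -1 16 0.0979
(-0.045, -0.03) 1 18 0.0983
(-0.03, -0.015) -1 16 0.0981
(-0.03, -0.015) 1 14 0.0981
(-0.015, 0) -1 19 0.0979
(-0.015, 0) 1 18 0.0977
(0, 0.015) -1 20 0.0966
(0, 0.015) 1 18 0.0966
(0.015, 0.03) -1 19 0.0961
(0.015, 0.03) 1 16 0.0965
(0.03, 0.045) -1 12 0.096
(0.03, 0.045) 1 21 0.0967
(-0.08, -0.06) -1 21 0.1021
(-0.08, -0.06) 1 25 0.1012
(-0.1, -0.08) -1 18 0.102
(-0.1, -0.08) 1 14 0.103
```

View pics/down1.png

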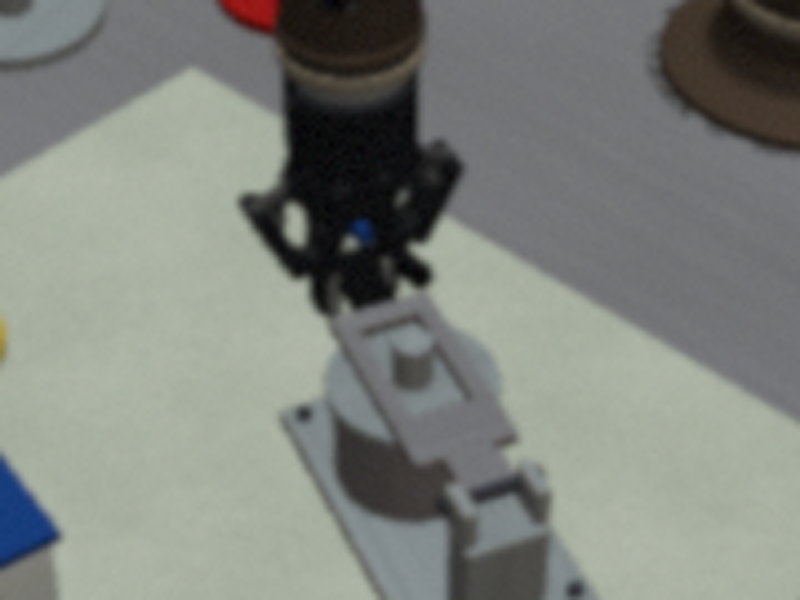

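The clamp plate, at (420,370) in the crop, passes round the knob, but its slope shows about 0.04 rad still to go. Pressing on down.

>>> play_rows:
  gripper: [1,1,1,1,1]
  xyz:
    - [0,0,0.3]
    - [0,0,0.2]
    - [0,0,0.2]
    - [0,0,0.1]
    - [0,0,0]
  turn: [0,0,0,0,0]

```text
t: 14.42
eef_pos: [0.4806, -0.0069, 0.0598]
orientation: [0.832, 0.554, -0.002, -0.002]
wrist_force: [-15.8, -2.8, 27.8]
grip_width: 0.0255
gripper_force: 32.3
```

```bash
python3 chk.py pics/down2.png
```

```text
[ 0.4806 -0.0069  0.0598] [-15.7983  -2.7124  26.7841] [-0.5262  0.4537  0.557   2.1268 -0.388   0.6642 -0.0997]
(-0.06, -0.045) -1 20 0.0958
(-0.06, -0.045) 1 21 0.0966
(-0.045, -0.03) -1 12 0.0947
(-0.045, -0.03) 1 13 0.0935
(-0.03, -0.015) -1 16 0.0945
(-0.03, -0.015) 1 18 0.095
(-0.015, 0) -1 16 0.0936
(-0.015, 0) 1 14 0.0949
(0, 0.015) -1 17 0.0946
(0, 0.015) 1 18 0.094
(0.015, 0.03) -1 14 0.0947
(0.015, 0.03) 1 18 0.0943
(0.03, 0.045) -1 18 0.0938
(0.03, 0.045) 1 20 0.0939
(-0.08, -0.06) -1 21 0.0965
(-0.08, -0.06) 1 24 0.0966
(-0.1, -0.08) -1 18 0.0967
(-0.1, -0.08) 1 13 0.0962
```

The plate is level at 0.0945, its stop height, and the contact force has risen to 27 N. Letting go and backing off.

>>> play_rows:
  gripper: [0.3,0,-0.4,-1,-1,-1,-1,-1]
  xyz:
    - [0,0,0]
    - [0,0,0]
    - [0,0,0]
    - [0,0,0]
    - [0,0,0]
    - [0,0,0]
    - [0,0,-1.5]
    - [0,0,-3]
  turn: [0,0,0,0,0,0,0,0]

```text
t: 15.13
eef_pos: [0.4811, -0.0063, 0.1017]
orientation: [0.832, 0.555, -0.003, -0.001]
wrist_force: [1.0, 0.2, 1.3]
grip_width: 0.0859
gripper_force: 0.0
```

>>> play_rows:
  gripper: [-1,-1,-1,-1,-1,-1,-1]
  xyz:
    - [0,0,-3]
    - [0,0,-3]
    - [0,0,-3]
    - [-2,0,-2]
    - [-3,0,0]
    - [-3,0,0]
    - [0,0,0]
  turn: [0,0,0,0,0,0,0]

```text
t: 15.72
eef_pos: [0.4503, -0.085, 0.2142]
orientation: [0.834, 0.552, 0.0, 0.0]
wrist_force: [-0.4, 0.6, -0.0]
grip_width: 0.0852
gripper_force: 0.0
```

```bash
python3 chk.py pics/end.png
```

```text
[ 0.4514 -0.0826  0.214 ] [1.3961 0.9647 0.3577] [-0.5865  0.1576  0.7511  2.0406 -0.1291  0.9886 -0.1701]
(-0.06, -0.045) -1 19 0.0962
(-0.06, -0.045) 1 18 0.0973
(-0.045, -0.03) -1 17 0.0946
(-0.045, -0.03) 1 14 0.0953
(-0.03, -0.015) -1 15 0.0943
(-0.03, -0.015) 1 18 0.0952
(-0.015, 0) -1 17 0.0949
(-0.015, 0) 1 14 0.0949
(0, 0.015) -1 14 0.0948
(0, 0.015) 1 18 0.0939
(0.015, 0.03) -1 14 0.0947
(0.015, 0.03) 1 18 0.0943
(0.03, 0.045) -1 18 0.0951
(0.03, 0.045) 1 18 0.0952
(-0.08, -0.06) -1 19 0.0976
(-0.08, -0.06) 1 24 0.0973
(-0.1, -0.08) -1 22 0.0973
(-0.1, -0.08) 1 21 0.0974
```

View pics/end.png

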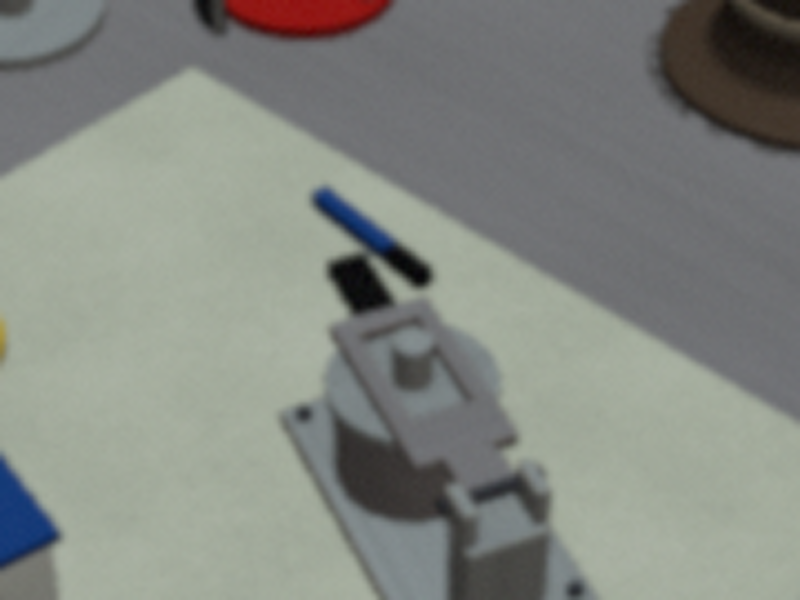

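The plate reads 0.0945–0.095 all along and the grip top 0.097, so it is level on its stop. The slot sits round the knob at (412,355), and the gripper is clear. Handing in.

```bash
python3 -c "
from bench import bot; print(bot.job_done())"
```

```text
the job is handed in; nothing more can be done
None
```

The small grey lid is seated squarely on the cup, the clamp is down over it and released with the gripper clear, no bystander was moved, and I handed the job in at about 16 s.

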